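Run the bottle washer at full speed

TASK

The blue tumbler stands upside down over one of the two brushes of the bottle washer; the other brush is under its white cap. Take the dial in front of the tumbler by its red finger post and turn it clockwise past the first two clicks to the third, full speed at the red dot, and hold it there against its spring: the program finishes while the fingers are still holding the post there. Do not turn the dial in front of the cap, and leave the tumbler, the cap and the other things on the counter where they stand.

Things in the scene. Friction and masses are not known exactly. Their poses are not given: they have to be found in the camera images.
- washer: Fixed twin bottle washer: white box, metal deck, 270 mm (x) by 400 (y), deck 50 mm above the counter. Origin: centre of its underside; dials on its -x side (nearer the robot), y to its left. Two stations, left (+y) and right (-y): a grey brush on a spindle (70 mm tall, x +75, y +-60, hidden by tumbler or cap) and, in front of it at x -55, y +-130, the dial that runs it.
- tumbler: Blue drinking tumbler, 80 mm across at the rim, 72 mm at its black-ringed foot, 120 mm tall, loose, standing upside down on the deck over one of the two brushes, left or right. Origin: centre of its rim on the deck, z up.
- cap: White storage cap, 72 mm across, 88 mm tall with a small 14 mm knob on top, loose, standing on the deck over the other brush. Origin: centre of its lower edge on the deck, z up.
- dial_left (a joint): Angle (rad) of the left dial, vertical axis: 0 at rest, growing clockwise seen from above; clicks at 0.4 (green dot), 0.8 (yellow), 1.2 (red), end stop 1.28. A spring drives it back to 0 from any angle; the clicks do not keep it. At the post: 3 N at rest, 8 N at the third click, up to 10 N between clicks. Dots lie on the deck 71 mm from the axis, straight out from the post; small white dot: rest.
- post_left (a point): Red upright round finger post of the left dial, 14 mm in diameter, 46 mm tall, top 106 mm above the counter. This point: on its centre line, 40 mm above the deck. It circles 50 mm from the dial's axis, on a black arm with its top 12 mm above the deck (hub 56 mm across, top 13 mm above the deck). As the robot sees it, it travels from right to left, on the robot's side of the axis.
- axis_left (a point): Point on the left dial's axis, 40 mm above the deck (a good gripping height), fixed at washer x -55, y +130 mm. The spindle it runs is 130 mm along washer +x and 70 mm towards its middle. From the axis, the post at rest lies along washer -x turned 0.6 rad anticlockwise seen from above (to -x, -y); at the red dot, along -x turned 0.6 rad clockwise (to -x, +y).
- dial_right (a joint): Angle (rad) of the right dial, vertical axis: 0 at rest, growing clockwise seen from above; clicks at 0.4 (green dot), 0.8 (yellow), 1.2 (red), end stop 1.28. A spring drives it back to 0 from any angle; the clicks do not keep it. At the post: 3 N at rest, 8 N at the third click, up to 10 N between clicks. Dots lie on the deck 71 mm from the axis, straight out from the post; small white dot: rest.
- post_right (a point): Red upright round finger post of the right dial, 14 mm in diameter, 46 mm tall, top 106 mm above the counter. This point: on its centre line, 40 mm above the deck. It circles 50 mm from the dial's axis, on a black arm with its top 12 mm above the deck (hub 56 mm across, top 13 mm above the deck). As the robot sees it, it travels from right to left, on the robot's side of the axis.
- axis_right (a point): Point on the right dial's axis, 40 mm above the deck (a good gripping height), fixed at washer x -55, y -130 mm. The spindle it runs is 130 mm along washer +x and 70 mm towards its middle. From the axis, the post at rest lies along washer -x turned 0.6 rad anticlockwise seen from above (to -x, -y); at the red dot, along -x turned 0.6 rad clockwise (to -x, +y).
- spray_bottle: Bystander: black spray bottle with a white trigger head, 68 mm across, 210 mm tall, loose on the counter to the left. Origin: centre of its underside.
- tub: Bystander: white tub with a yellow lid, 90 mm across, 110 mm tall, loose on the counter to the right. Origin: centre of its underside.
- pad_box: Bystander: orange carton 120 x 80 x 55 mm, loose on the counter to the far right. Origin: centre of its underside.
Mind the look-alikes: they are no part of the job. There is more than one size of the tumbler; the job needs the middle-sized.

How it is judged:
On the way:
1. the dial in front of the tumbler is held by the fingers at the third click (red dot) (((horizontal distance between tumbler and axis_left below 0.185 m and value of joint dial_left above 1.08 rad and value of joint dial_right below 0.2 rad and contact force between the fingers and dial_left above 1 N) or (horizontal distance between tumbler and axis_right below 0.185 m and value of joint dial_right above 1.08 rad and value of joint dial_left below 0.2 rad and contact force between the fingers and dial_right above 1 N))), for 0.3 s.
At the end, for the whole second after the job is handed in: The fingers (over 1 N) hold the red post of the dial in front of the tumbler (axis within 185 mm) at the third click or beyond (over 1.08 rad), steady (under 0.2 rad/s); other dial under 0.2 rad; tumbler, cap, spray bottle, tub and box within 30 mm of their starts (((horizontal distance between tumbler and axis_left below 0.185 m and value of joint dial_left above 1.08 rad and value of joint dial_right below 0.2 rad and contact force between the fingers and dial_left above 1 N and velocity of joint dial_left between -0.2 and 0.2 rad/s and velocity of joint dial_right between -0.2 and 0.2 rad/s) or (horizontal distance between tumbler and axis_right below 0.185 m and value of joint dial_right above 1.08 rad and value of joint dial_left below 0.2 rad and contact force between the fingers and dial_right above 1 N and velocity of joint dial_left between -0.2 and 0.2 rad/s and velocity of joint dial_right between -0.2 and 0.2 rad/s)) and distance of each of tumbler, cap, spray_bottle, tub, pad_box from where it was at the start of the episode below 0.03 m); the arm keeps its last pose, push and grip.
It fails at once if the tumbler or the cap is shoved more than 30 mm or tipped (distance of any of tumbler, cap from where it was at the start of the episode above 0.03 m or angle between any of tumbler, cap's own z axis and vertical above 0.3 rad).
It fails at once if the spray bottle, tub or box is shoved more than 30 mm or tipped (distance of any of spray_bottle, tub, pad_box from where it was at the start of the episode above 0.03 m or angle between any of spray_bottle, tub, pad_box's own z axis and vertical above 0.3 rad).
It fails at once if the dial in front of the cap is turned (more than 0.2 rad) ((value of joint dial_left above 0.2 rad and horizontal distance between cap and axis_left below 0.185 m) or (value of joint dial_right above 0.2 rad and horizontal distance between cap and axis_right below 0.185 m)).
It also fails if it takes over 35 s, if anything falls off the work surface, if the arm or the gripper's body presses on something with over 40 N, if the wrist force passes 120 N, or if a joint passes its speed limit or range.

ROBOT

A 6-joint arm with a two-finger parallel gripper is mounted at the origin on the work surface. World frame = base frame: x ahead of the robot, y to its left, z up, the work surface at z = 0. Lengths are in m, angles in rad, forces in N, time in s.
With the tool pointing down it reaches from about 0.35 to 0.775 m from the base axis. Payload 5.5 kg.
Tool frame: the origin (TCP) lies at the very end of the fingers, on their centre line; the grasp point (between the pads) lies 19 mm behind it; z points along the fingers, y is the line along which they close (so a half turn about z gives the same grasp; the last joint's range is limited). The gripper opens to 85 mm and grips with 20 to 120 N. Pads are 22 mm wide; open, the fingers measure 114 mm over their backs; the gripper's body (76 mm by 85 mm) begins 54 mm behind the grasp point. The pads swing forward as they close: fully open they stand 13 mm farther back than shut.
Start: joints at [1.165, 0.313, 0.046, 1.304, 0, 1.431], TCP at [0.151, 0.555, 0.231] pointing down, gripper open.
Joint ranges: [-2.76, 2.76], [-0.86, 1.69], [-1.03, 1.26], [-2.2, 2.34], [-1.47, 1.5], [-3.14, 3.14]. Speed limits (rad/s): [2.57, 2.57, 3.14, 3.14, 3.14, 3.14].

INTERFACE

Orientations are given as a unit quaternion [w, x, y, z].
In Python, from workcell import get_state, read_camera, calibration, hand_in gives the robot as it stands.
- The arm moves only by the tool drive_tool, never from a script. Its argument "deltas" is a list that holds one entry, the list of rows, each a list of 7 numbers: the closure in counts, from 0 (fully open) to 255 (shut), then the shift along the tool's x, y, z in m, then the turn, a rotation vector about the tool's x, y, z in degrees. A call has 1 to 12 rows; each row is the pose to reach, as a shift and turn from the pose commanded when the call began, along the tool's axes at that moment; what a row does not reach only later rows make up. A row lasts 1/8 s, in which the tool goes at most 62.5 mm and 10.7 degrees, less where a joint would pass 70% of its speed; a pose out of reach is approached as far as the arm can. A call with a gripper value outside its range is refused whole. The fingers move at their own pace and stop on an object; "newtons" is the grip in N (left out, the last holds). Time passes only in rows, so rows that repeat a pose let the fingers close. It gives the time, the measured TCP pose, the force, the opening and the grip force at its end, in the units of the state.
- get_state(): the state, without advancing time (a new reading comes with each control period).
- read_camera(name): name is "scene" or "top" or "wrist"; returns (picture, depth): 384x512x3 uint8, red, green, blue; 384x512 float32, m along the optical axis (not along the pixel's ray), 0 where there is no reading.
- calibration(name): a dict with "mtx" (3x3 intrinsics, pixels), "world_from_camera" (4x4, takes a point from camera to world coordinates). Camera axes: x right, y up, looking along -z (the intrinsics and any distortion apply to the point x, -y, -z); pixel columns grow to the right and rows downward; lengths in m; the calibration is good to about 2 mm. A picture is of the moment at which its call begins: read the wrist's pose just before it. calibration takes no time and is no camera call; for the wrist camera it gives the pose at the moment of the call.
- hand_in(): hands the job in; it is judged then, once.
The state is a dict: "clock": time; "joint_pos": joint angles; "qvel": joint speeds; "tau": joint torques, N m; "tcp_pos": TCP position; "orientation": TCP orientation; "wrist_force": force on the tool from outside, world axes, zero at the start; "ft_torque": the same for the moment, N m; "finger_gap": finger opening in m; "grip_force": force on a finger pad.
Only numpy, scipy, OpenCV 4.12 (cv2) and the standard library are available. Lean on these libraries where they do the work, as an engineer would, in place of code of your own. Each camera call takes 0.05 s, during which the arm holds its last target. There are 200 camera calls.

## Working session

There is one attempt and no reset: what is moved stays moved. The work goes in short steps, Python scripts to look and compute and a tool call to move; the robot and the scene stay as the last step left them, time stands still between calls to the robot, and variables do not carry over. Pictures are saved under pics/ and viewed, at most 10 in all, crops included, and the job is handed in when it is done.

Besides the shell and the picture viewer there is one more tool, called after "Request:" by a JSON object that holds its "api" and its "payload", one argument or row to a line. drive_tool: Moves the arm, as the interface text tells. Its arguments: {"type":"object","properties":{"deltas":{"type":"array","items":{"type":"array","items":{"type":"array","items":{"type":"number"}}}},"newtons":{"type":"number"}},"required":["deltas"]}

```bash
mkdir -p pics; python3 - <<'E'
from workcell import *
import cv2,numpy as np
for n in("scene","top"):
    p,d=read_camera(n); np.savez(f"{n}.npz",p=p,d=d); cv2.imwrite(f"pics/{n}.png",p[:,:,::-1]); c=calibration(n); print(n,np.round(c["mtx"],1).tolist(),np.round(c["world_from_camera"],3).tolist(),c.keys())
s=get_state();print(s)
E
```

```text
scene [[490.2, 0.0, 258.3], [0.0, 490.2, 192.6], [0.0, 0.0, 1.0]] [[-0.244, -0.729, 0.639, 1.658], [0.97, -0.191, 0.152, 0.275], [0.011, 0.657, 0.754, 1.322], [0.0, 0.0, 0.0, 1.0]] dict_keys(['mtx', 'world_from_camera'])
top [[360.7, 0.0, 262.3], [0.0, 360.7, 194.1], [0.0, 0.0, 1.0]] [[0.011, 0.984, -0.178, 0.428], [-1.0, 0.014, 0.018, 0.033], [0.02, 0.178, 0.984, 1.242], [0.0, 0.0, 0.0, 1.0]] dict_keys(['mtx', 'world_from_camera'])
{'clock': 0.1, 'joint_pos': array([1.16539005e+00, 3.13922683e-01, 4.51064256e-02, 1.30362496e+00,
       6.72142547e-06, 1.43116980e+00]), 'qvel': array([-2.95362950e-03, -2.15775037e-03,  2.23370482e-03,  4.85330380e-04,
       -1.38818770e-03, -2.77933271e-05]), 'tau': array([ 2.92649303e-03, -4.81724811e+01,  2.99243402e+01,  1.27429943e-02,
       -7.07322738e-05,  9.52997937e-06]), 'tcp_pos': array([0.15086978, 0.55437878, 0.23050521]), 'orientation': array([-2.24602194e-04,  1.32499046e-01,  9.91182792e-01, -7.91188191e-04]), 'wrist_force': array([-0.54343395,  0.02280069, -0.11890077]), 'ft_torque': array([ 0.00185345, -0.01058195,  0.00717879]), 'grip_force': 0.0, 'finger_gap': 0.08524910529714745}
```

View pics/scene.png

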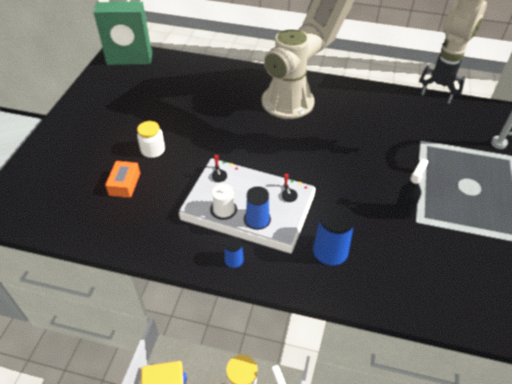

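View pics/top.png

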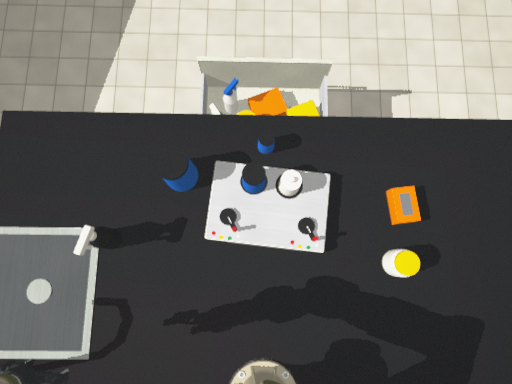

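The tumbler candidates in the top view are the large one at (181,175) on the counter, the small one at (266,145) on the counter, and the one on the deck at (253,180), which stands on the left station. The cap is at (290,183). The red posts are the left one at about (234,229) and the right one at (315,238). I choose the left dial. Next I measure it, and look for the black spray bottle by depth.

```bash
cat > h.py <<'E'
import numpy as np
from workcell import *
def ray(n,u,v,z,c=None):
    c=c or calibration(n);K=c["mtx"];T=c["world_from_camera"]
    d=T[:3,:3]@np.array([(u-K[0,2])/K[0,0],-(v-K[1,2])/K[1,1],-1]);o=T[:3,3]
    return o+d*(z-o[2])/d[2]
def cloud(n,dep,c=None):
    c=c or calibration(n);K=c["mtx"];T=c["world_from_camera"]
    v,u=np.mgrid[:384,:512]
    P=np.stack([(u-K[0,2])/K[0,0]*dep,-(v-K[1,2])/K[1,1]*dep,-dep],-1)
    return P@T[:3,:3].T+T[:3,3]
E
python3 - <<'E'
from h import *
import cv2
S=np.load("top.npz");p=S["p"];W=cloud("top",S["d"])
hsv=cv2.cvtColor(p,cv2.COLOR_RGB2HSV)
def comps(m,name,z=None,mn=3):
    n,l,st,ce=cv2.connectedComponentsWithStats(m.astype(np.uint8))
    for i in range(1,n):
        if st[i,4]>=mn: print(name,st[i].tolist(),ce[i].round(1),"ray",ray("top",*ce[i],z).round(4) if z is not None else "", "depthmed",np.median(W[l==i],0).round(3),"zmax",W[l==i][:,2].max().round(3))
roi=np.zeros(p.shape[:2],bool);roi[150:260,195:340]=1
h,s,v=[hsv[...,i].astype(int) for i in range(3)]
comps(roi&((h<6)|(h>174))&(s>150)&(v>80),"red",.05)
comps(roi&(h>22)&(h<35)&(s>130)&(v>100),"yel",.05)
comps(roi&(h>45)&(h<80)&(s>110)&(v>60),"grn",.05)
comps((S["d"]>0)&(W[...,2]>.06)&(W[...,2]<.6)&(W[...,0]<1.0),"tall",mn=15)
deck=roi&(abs(W[...,2]-.05)<.008)&(v>120)
c=max(cv2.findContours(cv2.morphologyEx(deck.astype(np.uint8),cv2.MORPH_CLOSE,np.ones((9,9))),0,2)[0],key=cv2.contourArea)
h_=cv2.convexHull(c)[:,0]
q=np.array([ray("top",*x,.05)[:2] for x in h_],np.float32)
r=cv2.minAreaRect(q*1000);print(r)
im=cv2.resize(p[140:260,190:345],None,fx=5,fy=5,interpolation=cv2.INTER_CUBIC);cv2.imwrite("pics/crop.png",im[:,:,::-1])
E
```

```text
red [232, 226, 4, 5, 15] [233.7 228.2] ray [0.5281 0.104  0.05  ] depthmed [0.524 0.1   0.105] zmax 0.11
red [212, 232, 3, 2, 6] [213.  232.5] ray [0.5131 0.1717 0.05  ] depthmed [0.513 0.172 0.05 ] zmax 0.054
red [312, 237, 6, 4, 19] [314.5 238.3] ray [ 0.4983 -0.1627  0.05  ] depthmed [ 0.496 -0.155  0.103] zmax 0.107
red [291, 241, 3, 3, 6] [291.8 241.8] ray [ 0.4857 -0.0877  0.05  ] depthmed [ 0.485 -0.088  0.051] zmax 0.054
yel [220, 236, 3, 3, 8] [220.9 236.9] ray [0.4992 0.1454 0.05  ] depthmed [0.499 0.145 0.049] zmax 0.051
yel [298, 245, 3, 3, 7] [299.3 246. ] ray [ 0.4724 -0.1122  0.05  ] depthmed [ 0.472 -0.111  0.051] zmax 0.052
grn [228, 237, 3, 3, 6] [229.2 237.8] ray [0.4964 0.1182 0.05  ] depthmed [0.496 0.119 0.05 ] zmax 0.051
grn [307, 246, 3, 3, 6] [307.8 247.2] ray [ 0.469  -0.1402  0.05  ] depthmed [ 0.469 -0.141  0.05 ] zmax 0.054
tall [259, 130, 16, 19, 236] [266.4 138.9] ray  depthmed [0.824 0.001 0.089] zmax 0.095
tall [154, 147, 41, 41, 1244] [174.  166.8] ray  depthmed [0.704 0.285 0.172] zmax 0.179
tall [242, 162, 24, 31, 612] [253.5 177.3] ray  depthmed [0.675 0.04  0.169] zmax 0.174
tall [279, 170, 23, 26, 452] [290.  182.5] ray  depthmed [ 0.667 -0.074  0.136] zmax 0.153
tall [220, 208, 17, 24, 213] [228.8 218.1] ray  depthmed [0.56  0.119 0.063] zmax 0.11
tall [298, 218, 21, 24, 207] [307.7 228.2] ray  depthmed [ 0.531 -0.14   0.062] zmax 0.107
tall [74, 225, 43, 31, 813] [ 94.8 239. ] ray  depthmed [0.482 0.506 0.148] zmax 0.215
tall [388, 249, 33, 29, 719] [403.8 263.1] ray  depthmed [ 0.421 -0.433  0.107] zmax 0.115
tall [0, 359, 70, 25, 1140] [ 28.8 374. ] ray  depthmed [0.17  0.531 0.346] zmax 0.458
tall [250, 376, 29, 8, 127] [263.9 380.8] ray  depthmed [0.077 0.004 0.089] zmax 0.243
((605.444091796875, -10.296661376953125), (391.93096923828125, 264.4457092285156), 83.89290618896484)
```

View pics/crop.png

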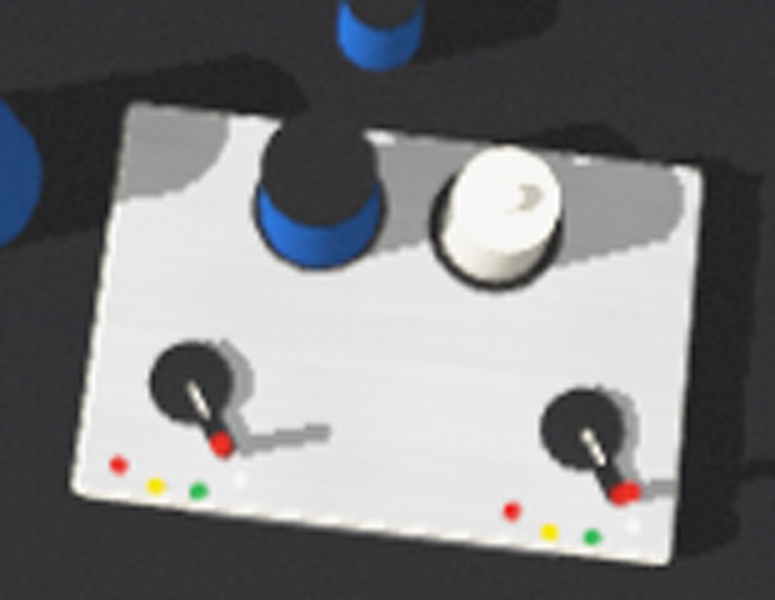

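The crop confirms that the blue tumbler with the black foot, at (253,180) in the full view, stands over the left brush. Its dial has the post at (234,229), with the red, yellow and green dots on the robot's side. From the dots, the washer yaw is about -6° and the left axis is at (0.567, 0.125). The post is at rest at (0.523, 0.101) and reaches the red dot at (0.529, 0.157). The spray bottle is at (0.48, 0.51), well off the path. Moving above the post.

Request:
{"api": "drive_tool", "payload": {
  "deltas": [
    [[0,-0.02,-0.014,0,0,0,0],[0,-0.06,-0.042,0,0,0,-2],[0,-0.105,-0.075,0.01,0,0,-4],[0,-0.15,-0.107,0.02,0,0,-6],[0,-0.2,-0.142,0.03,0,0,-9.2],[0,-0.25,-0.178,0.03,0,0,-9.2],[0,-0.3,-0.213,0.03,0,0,-9.2],[0,-0.35,-0.249,0.03,0,0,-9.2],[0,-0.4,-0.284,0.03,0,0,-9.2],[0,-0.445,-0.316,0.03,0,0,-9.2],[0,-0.47,-0.334,0.03,0,0,-9.2],[0,-0.478,-0.339,0.03,0,0,-9.2]]
  ],
  "newtons": 60
}}

```text
clock: 1.6
tcp_pos: [0.524, 0.1005, 0.2006]
orientation: [-0.0, 0.054, 0.999, 0.0]
wrist_force: [0.7, -0.0, -0.5]
finger_gap: 0.0856
grip_force: 0.0
```

```bash
python3 - <<'E'
from h import *
import cv2
from scipy.spatial.transform import Rotation as R
c=calibration("wrist");s=get_state();p,d=read_camera("wrist");cv2.imwrite("pics/w1.png",p[:,:,::-1])
print(s["clock"],s["tcp_pos"],R.from_quat(s["orientation"],scalar_first=True).as_matrix().round(3),s["joint_pos"].round(2))
h,sa,v=[x.astype(int) for x in cv2.split(cv2.cvtColor(p,cv2.COLOR_RGB2HSV))]
W=cloud("wrist",d,c)
for nm,m in(("red",((h<6)|(h>174))&(sa>150)&(v>80)),("yel",(h>22)&(h<35)&(sa>130)&(v>100)),("grn",(h>45)&(h<80)&(sa>110)&(v>60))):
    n,l,st,ce=cv2.connectedComponentsWithStats(m.astype(np.uint8))
    for i in range(1,n):
        if st[i,4]>20: 
            q=W[(l==i)&(d>0)]; t=q[q[:,2]>q[:,2].max()-.008] if len(q) else q
            print(nm,st[i].tolist(),ce[i].round(1),ray("wrist",*ce[i],.05,c).round(4),"top",len(t),((t.min(0)+t.max(0))/2).round(4) if len(t) else "")
E
```

```text
1.6 [0.52396272 0.10052849 0.20063236] [[-0.994  0.108 -0.001]
 [ 0.108  0.994  0.   ]
 [ 0.001 -0.    -1.   ]] [ 0.04  0.24 -0.12  1.21  0.    0.15]
red [42, 152, 14, 14, 145] [ 48.6 158.5] [ 0.4863 -0.0898  0.05  ] top 145 [ 0.4861 -0.0883  0.0521]
red [327, 152, 14, 13, 141] [333.8 157.8] [0.5137 0.1701 0.05  ] top 141 [0.5135 0.1697 0.052 ]
red [251, 173, 18, 31, 452] [259.2 188.3] [0.5356 0.099  0.05  ] top 262 [0.5226 0.1006 0.104 ]
yel [299, 139, 14, 14, 152] [305.8 145.8] [0.4999 0.1453 0.05  ] top 151 [0.4993 0.1449 0.0517]
yel [10, 140, 15, 14, 162] [ 17.3 146.7] [ 0.4726 -0.1146  0.05  ] top 161 [ 0.4723 -0.1139  0.0519]
grn [268, 140, 14, 13, 147] [274.3 145.9] [0.4969 0.117  0.05  ] top 147 [0.4965 0.117  0.052 ]
```

View pics/w1.png

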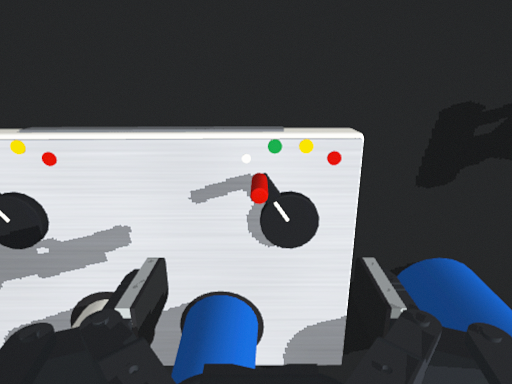

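The wrist view shows the left post's top at (260,195) and its dots at (275,146), (306,146) and (334,158). Its position, (0.5226, 0.1006), agrees with the top view. Descending and closing.

Request:
{"api": "drive_tool", "payload": {
  "deltas": [
    [[0,0.001,0,0.02,0,0,0],[0,0.001,0,0.05,0,0,0],[0,0.001,0,0.08,0,0,0],[0,0.001,0,0.105,0,0,0],[0,0.001,0,0.122,0,0,0],[0,0.001,0,0.129,0,0,0],[0,0.001,0,0.129,0,0,0],[255,0.001,0,0.129,0,0,0],[255,0.001,0,0.129,0,0,0],[255,0.001,0,0.129,0,0,0],[255,0.001,0,0.129,0,0,0],[255,0.001,0,0.129,0,0,0]]
  ],
  "newtons": 60
}}

```text
clock: 3.15
tcp_pos: [0.5217, 0.1011, 0.0726]
orientation: [-0.0, 0.053, 0.999, -0.001]
wrist_force: [-1.9, -5.0, 3.5]
finger_gap: 0.0121
grip_force: 58.4
```

Request:
{"api": "drive_tool", "payload": {
  "deltas": [
    [[255,0.0031,0.0051,0,0,0,6.9],[255,0.0055,0.0106,0,0,0,13.8],[255,0.0073,0.0163,0,0,0,20.6],[255,0.0084,0.0222,0,0,0,27.5],[255,0.0087,0.0282,0,0,0,34.4],[255,0.0084,0.0342,0,0,0,41.3],[255,0.0073,0.0401,0,0,0,48.1],[255,0.0055,0.0458,0,0,0,55],[255,0.0031,0.0513,0,0,0,61.9],[255,0,0.0565,0,0,0,68.8],[255,-0.0006,0.0573,0,0,0,70],[255,-0.0006,0.0573,0,0,0,70]]
  ]
}}

```text
clock: 4.65
tcp_pos: [0.5303, 0.1579, 0.0726]
orientation: [0.002, 0.616, 0.788, -0.0]
wrist_force: [3.1, -5.6, -0.6]
finger_gap: 0.0124
grip_force: 58.6
```

```bash
python3 - <<'E'
from h import *
import cv2
s=get_state();print({k:np.round(s[k],4) for k in("tcp_pos","wrist_force","finger_gap","grip_force","joint_pos","clock")})
a=np.array([.567,.1245]);d=s["tcp_pos"][:2]-a
yaw=-.105;print("theta",.6+ (np.pi+yaw-np.arctan2(d[1],d[0])),"r",np.hypot(*d))
p,_=read_camera("scene");q=read_camera("top")[0]
A=cv2.resize(p[140:240,170:330],(800,500));
B=cv2.resize(q[140:260,190:345],(620,480))
cv2.imwrite("pics/s2.png",A[:,:,::-1]);cv2.imwrite("pics/t2.png",B[:,:,::-1])
cv2.imwrite("pics/w2.png",read_camera("wrist")[0][:,:,::-1])
E
```

```text
{'tcp_pos': array([0.5303, 0.1579, 0.0726]), 'wrist_force': array([ 3.1135, -5.6344, -0.5765]), 'finger_gap': np.float64(0.0124), 'grip_force': np.float64(58.6029), 'joint_pos': array([ 0.146 ,  0.3691, -0.2808,  0.919 , -0.003 ,  1.4735]), 'clock': np.float64(4.65)}
theta 1.2328662402322053 r 0.049658365528915366
```

View pics/w2.png

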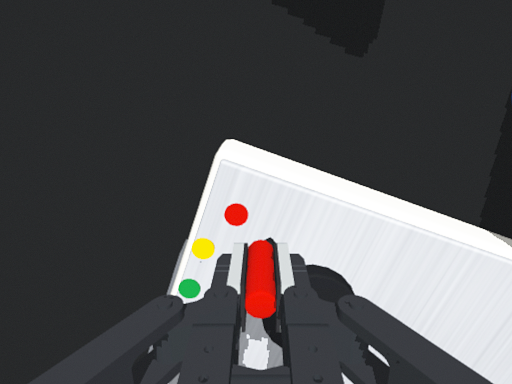

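View pics/s2.png

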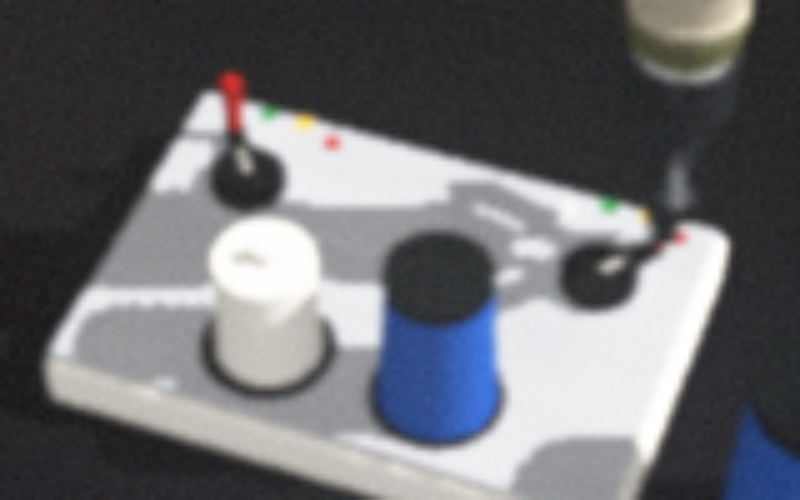

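The wrist view shows the post gripped between the pads at (261,280), with its arm pointing at the red dot at (236,214). The scene view shows the right dial still at rest, and the tumbler and cap in place. I hold for a moment to check it is steady.

Request:
{"api": "drive_tool", "payload": {
  "deltas": [
    [[255,0,0,0,0,0,0],[255,0,0,0,0,0,0],[255,0,0,0,0,0,0],[255,0,0,0,0,0,0],[255,0,0,0,0,0,0],[255,0,0,0,0,0,0]]
  ]
}}

```text
clock: 5.55
tcp_pos: [0.5302, 0.1579, 0.0726]
orientation: [0.002, 0.616, 0.788, -0.0]
wrist_force: [3.0, -4.8, -0.6]
finger_gap: 0.0118
grip_force: 58.6
```

```bash
python3 -c "
from workcell import *
print(hand_in())"
```

```text
the job is handed in; nothing more can be done
None
```

The left dial, in front of the tumbler, is at the third click (about 1.23 rad, worked out from the gripper's position) with the fingers still gripping its post; the camera view after the turn showed the right dial at rest and the tumbler and cap in place, and the job is handed in with no verdict returned.

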